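# Set the stock tags on the collage supplies board

### The arm

A 6-joint arm with a two-finger parallel gripper is mounted at the origin on the work surface. World frame = base frame: x ahead of the robot, y to its left, z up, the work surface at z = 0. Lengths are in m, angles in rad, forces in N, time in s.
With the tool pointing down it reaches from about 0.4 to 0.925 m from the base axis. Payload 12.5 kg.
Tool frame: the origin (TCP) lies midway between the tips of the shut fingers; the grasp point (between the pads) lies 19 mm behind it; z points along the fingers, y is the line along which they close (so a half turn about z gives the same grasp; the last joint's range is limited). The gripper opens to 95 mm and grips with 3 to 60 N. Pads are 20 mm wide; open, the fingers measure 119 mm over their backs; the gripper's body (75 mm by 180 mm) begins 59 mm behind the grasp point.
Start: joints at [-1.407, 0.491, 1.559, -0, 1.092, -0.106], TCP at [0.167, -0.602, 0.215] pointing down, gripper open.
Joint ranges: [-3.1, 3.1], [-0.84, 2.19], [0.05, 2.79], [-1.13, 4.28], [0.06, 2.93], [-2.69, 2.69]. Speed limits (rad/s): [2.22, 2.22, 2.79, 3.14, 3.14, 3.14].

### API

Orientations are given as a rotation vector (axis times angle).
In Python, from plant import arm gives the robot as it stands.
- The arm moves only by the shell command python3 -m pendant 'ROWS' [FORCE]. ROWS is JSON, a list that holds one entry, the list of rows, each a list of 5 numbers: the shift along the world's x, y, z in m, then the turn about the world's z in rad, then the opening, from 0 (shut) to 1 (fully open). A call has exactly 5 rows; each row shifts and turns the commanded pose from where the row before left it; what a row does not reach is not made up. A row lasts 1/10 s, in which the tool goes at most 50 mm and 8.59 degrees, less where a joint would pass 70% of its speed; a pose out of reach is approached as far as the arm can. A call is refused whole if a number of a shift passes 0.05 or a number of a turn 0.15, either way. A call with a gripper value outside its range is refused whole. The fingers move at their own pace and stop on an object; FORCE is the grip in N (left out, the last holds). Time passes only in rows, so rows that do not move let the fingers close, or fill a call up. It gives the time, the measured TCP pose, the force, the opening and the grip force at its end, in the units of the state.
- arm.sense(): the state, without advancing time (a new reading comes with each control period).
- arm.get_image(name): name is "scene" or "top" or "wrist"; returns the picture (420x560x3 uint8, red, green, blue); there is no depth.
- arm.camera_info(name): a dict with "camera_matrix" (3x3 intrinsics, pixels), "R" (3x3) and "t" (3): a world point X has camera coordinates R X + t; the wrist camera has in their place "mount" (4x4, takes a point from camera to tool coordinates, whose origin is the TCP and whose axes are the flange's). Camera axes: x right, y down, z forward; pixel columns grow to the right and rows downward; lengths in m; the calibration is good to about 2 mm. A picture is of the moment at which its call begins: read the wrist's pose just before it. camera_info takes no time and is no camera call.
- arm.hand_in(): hands the job in; it is judged then, once.
The state is a dict: "clock": time; "joints": joint angles; "qvel": joint speeds; "joint_torque": joint torques, N m; "tool_pos": TCP position; "eef_rot": TCP orientation; "force": force on the tool from outside, world axes, zero at the start; "moment": the same for the moment, N m; "finger_gap": opening from 0.0 (shut) to 1.0 (fully open); "gripper_force": force on a finger pad.
Only numpy, scipy, OpenCV 4.12 (cv2) and the standard library are available. Lean on these libraries where they do the work, as an engineer would, in place of code of your own. Each camera call takes 0.05 s, during which the arm holds its last target. There are 200 camera calls.

### The job

Every tag on the supplies board belongs to the bin directly behind it. With the fingertips, gently push over whichever hinged tags are wrong, so that the tags of the two full bins show their green faces and the tags of the empty bin and of the bin with one stick left show their red faces. Only the tags are to be pushed: do not pick up or shift the bins or anything else on the table.

Things in the scene. Friction and masses are not known exactly. Their poses are not given: they have to be found in the camera images.
- board: Plywood supplies board, 270 (x) x 400 (y) x 12 mm, fixed to the table. Origin: centre of its underside, on the table. Its x axis points away from the robot (turned up to 0.3 rad), from the row of four tag stands to the row of four bins; y to the left, along the rows (pitch 90 mm); z up.
- bin_a: Loose light wooden open bin, 72 x 72 x 45 mm, on the board directly behind one stand (centre about 165 mm, near wall 129 mm beyond the hinge along board x). Origin: centre of its underside; axes nearly the board's. Bins swap places between runs: positions tell which stand is in front. FULL: nine upright white sticks with orange caps, tops 73 mm above the bin's underside.
- bin_b: Loose light wooden open bin, 72 x 72 x 45 mm, on the board directly behind one stand (centre about 165 mm, near wall 129 mm beyond the hinge along board x). Origin: centre of its underside; axes nearly the board's. Bins swap places between runs: positions tell which stand is in front. FULL: nine upright black sticks with violet, blue and pink caps, tops 73 mm above the bin's underside.
- bin_c: Loose light wooden open bin, 72 x 72 x 45 mm, on the board directly behind one stand (centre about 165 mm, near wall 129 mm beyond the hinge along board x). Origin: centre of its underside; axes nearly the board's. Bins swap places between runs: positions tell which stand is in front. EMPTY.
- bin_d: Loose light wooden open bin, 72 x 72 x 45 mm, on the board directly behind one stand (centre about 165 mm, near wall 129 mm beyond the hinge along board x). Origin: centre of its underside; axes nearly the board's. Bins swap places between runs: positions tell which stand is in front. NEARLY EMPTY (counts as not full): one single white stick with an orange cap lying on its floor.
- stand_a: Grey V-shaped cradle fixed on the board, 56 mm wide (y), carrying one hinged tag. Stands swap places between runs. Origin: centre of its underside, 12 mm above the table; axes as the board's. The hinge line runs along y, 30 mm above this origin. Its two sloping walls reach up to 59 mm above this origin, 28 mm to either side in x.
- tag_a (a joint): Hinge of the tag on stand_a, rad: 0 = leans 35 degrees from vertical to the robot (board -x), GREEN face up, showing; 0.61 = upright; 1.22 = leans 35 degrees to the bins (+x), RED face up. Tag: white plate 60 wide, 75 from hinge to free edge, 4 mm thick, about 30 g, colour only on the half by the hinge. Pushed past upright (well under 1 N) it falls over by itself within 1 s; else it falls back.
- tag_a_edge (a point): Middle of the free edge of the tag on stand_a, 75 mm from the hinge. At rest it is 43 mm to one side (x) of the hinge and 103 mm above the table; upright 117 mm. The plain white outer half sticks out above the cradle wall, so a finger can push it from behind.
- stand_b: Grey V-shaped cradle fixed on the board, 56 mm wide (y), carrying one hinged tag. Stands swap places between runs. Origin: centre of its underside, 12 mm above the table; axes as the board's. The hinge line runs along y, 30 mm above this origin. Its two sloping walls reach up to 59 mm above this origin, 28 mm to either side in x.
- tag_b (a joint): Hinge of the tag on stand_b, rad: 0 = leans 35 degrees from vertical to the robot (board -x), GREEN face up, showing; 0.61 = upright; 1.22 = leans 35 degrees to the bins (+x), RED face up. Tag: white plate 60 wide, 75 from hinge to free edge, 4 mm thick, about 30 g, colour only on the half by the hinge. Pushed past upright (well under 1 N) it falls over by itself within 1 s; else it falls back.
- tag_b_edge (a point): Middle of the free edge of the tag on stand_b, 75 mm from the hinge. At rest it is 43 mm to one side (x) of the hinge and 103 mm above the table; upright 117 mm. The plain white outer half sticks out above the cradle wall, so a finger can push it from behind.
- stand_c: Grey V-shaped cradle fixed on the board, 56 mm wide (y), carrying one hinged tag. Stands swap places between runs. Origin: centre of its underside, 12 mm above the table; axes as the board's. The hinge line runs along y, 30 mm above this origin. Its two sloping walls reach up to 59 mm above this origin, 28 mm to either side in x.
- tag_c (a joint): Hinge of the tag on stand_c, rad: 0 = leans 35 degrees from vertical to the robot (board -x), GREEN face up, showing; 0.61 = upright; 1.22 = leans 35 degrees to the bins (+x), RED face up. Tag: white plate 60 wide, 75 from hinge to free edge, 4 mm thick, about 30 g, colour only on the half by the hinge. Pushed past upright (well under 1 N) it falls over by itself within 1 s; else it falls back.
- tag_c_edge (a point): Middle of the free edge of the tag on stand_c, 75 mm from the hinge. At rest it is 43 mm to one side (x) of the hinge and 103 mm above the table; upright 117 mm. The plain white outer half sticks out above the cradle wall, so a finger can push it from behind.
- stand_d: Grey V-shaped cradle fixed on the board, 56 mm wide (y), carrying one hinged tag. Stands swap places between runs. Origin: centre of its underside, 12 mm above the table; axes as the board's. The hinge line runs along y, 30 mm above this origin. Its two sloping walls reach up to 59 mm above this origin, 28 mm to either side in x.
- tag_d (a joint): Hinge of the tag on stand_d, rad: 0 = leans 35 degrees from vertical to the robot (board -x), GREEN face up, showing; 0.61 = upright; 1.22 = leans 35 degrees to the bins (+x), RED face up. Tag: white plate 60 wide, 75 from hinge to free edge, 4 mm thick, about 30 g, colour only on the half by the hinge. Pushed past upright (well under 1 N) it falls over by itself within 1 s; else it falls back.
- tag_d_edge (a point): Middle of the free edge of the tag on stand_d, 75 mm from the hinge. At rest it is 43 mm to one side (x) of the hinge and 103 mm above the table; upright 117 mm. The plain white outer half sticks out above the cradle wall, so a finger can push it from behind.
- bottle: Loose amber glass bottle, 62 mm diameter, 200 mm high, yellow label, left of the board. Origin: centre of its underside.
- tumbler: Loose clear empty tumbler, 76 mm across, 110 mm high, left of the board. Origin: centre of its underside.
- pencil_cup: Loose aluminium cup with pencils, 78 mm across, about 160 mm high, right of the board. Origin: centre of its underside.
- glue_stick: Loose large glue stick standing upright, 31 mm across, 95 mm high, white with orange cap, right of the board. Origin: centre of its underside.
Not all that is in view belongs to the job. What is shaped like the pencil_cup but pink is not meant.

How it is judged:
By the outcome, as a careful person would: the job done as asked, in the order asked, and still so for the second after the job is handed in, with the robot touching nothing.
It also fails if it takes over 61 s, if anything falls off the work surface, if the arm or the gripper's body presses on something with over 40 N, if the wrist force passes 120 N, or if a joint passes its speed limit or range.

## Working session

There is one attempt and no reset: what is moved stays moved. The work goes in short steps, Python scripts to look and compute and a shell command to move; the robot and the scene stay as the last step left them, time stands still between calls to the robot, and variables do not carry over. Pictures are saved under pics/ and viewed, at most 10 in all, crops included, and the job is handed in when it is done.

```bash
mkdir -p pics; python3 - <<'E'
from plant import arm
import cv2,numpy as np
for n in ("top","scene"):
    im=arm.get_image(n); cv2.imwrite(f"pics/{n}0.png",cv2.resize(im[:,:,::-1],(800,600),interpolation=cv2.INTER_CUBIC))
    c=arm.camera_info(n); print(n,np.round(c["camera_matrix"],1).tolist(),np.round(c["R"],3).tolist(),np.round(c["t"],3).tolist())
s=arm.sense();print(s["clock"],s["tool_pos"],s["eef_rot"],s["finger_gap"])
E
```

```text
top [[395.2, 0.0, 288.9], [0.0, 395.2, 207.3], [0.0, 0.0, 1.0]] [[0.0, -1.0, -0.005], [-0.997, 0.0, -0.078], [0.078, 0.005, -0.997]] [0.02, 0.546, 1.025]
scene [[420.5, 0.0, 277.7], [0.0, 420.5, 205.8], [0.0, 0.0, 1.0]] [[0.842, 0.54, -0.001], [0.381, -0.596, -0.707], [-0.382, 0.595, -0.707]] [-0.448, -0.146, 1.23]
0.1 [ 0.16659078 -0.60217676  0.21414841] [-3.11212088e+00 -4.22309025e-01 -1.04033325e-05] 1.000893912487315
```

View pics/top0.png

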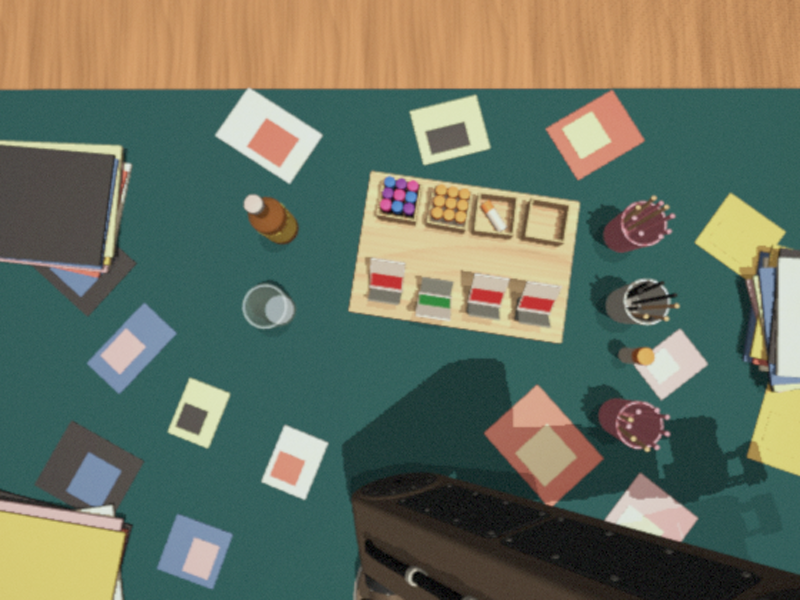

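View pics/scene0.png

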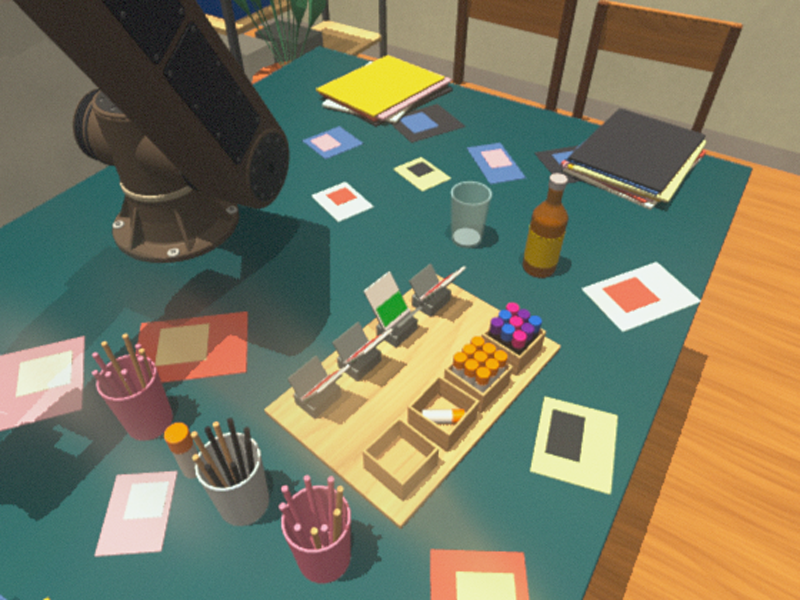

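The top picture shows the bins from left to right: violet and blue full (400,200), orange full (450,206), one stick (495,215), empty (545,220). Their tags are red (387,275), green (435,300), red (487,290) and red (537,300). Only the leftmost tag is wrong, so it must be pushed from the bin side towards the robot.

```bash
cat > h.py <<'E'
from plant import arm
import numpy as np
def world(n,u,v,z):
    c=arm.camera_info(n);K,R,t=map(np.array,(c["camera_matrix"],c["R"],c["t"]))
    d=R.T@np.linalg.solve(K,[u,v,1.]);o=-R.T@t
    return o+d*(z-o[2])/d[2]
E
python3 - <<'E'
from h import *
import cv2
C=np.array([world("top",u*.7,v*.7,.012)[:2] for u,v in [(372,172),(580,201),(562,342),(350,312)]])
ctr=C.mean(0); yax=(C[0]-C[1]+C[3]-C[2]);ly=np.linalg.norm(yax)/2;yax/=np.linalg.norm(yax);xax=np.array([yax[1],-yax[0]])
print("corners",C.round(3).tolist(),"ctr",ctr,"len",ly,np.linalg.norm(C[0]-C[3]),"ang",np.arctan2(xax[1],xax[0]))
f=lambda p:[float(round((p-ctr)@xax,3)),float(round((p-ctr)@yax,3))]
print("edge top",f(world("top",389*.7,261*.7,.103)[:2]),world("top",389*.7,261*.7,.103))
print("edge scene",f(world("scene",465*.7,268*.7,.103)[:2]))
print("bin rim ctr",f(world("top",401*.7,199*.7,.085)[:2]), f(world("top",545*.7,221*.7,.057)[:2]))
im=arm.get_image("top")[100:250,230:420,::-1]
cv2.imwrite("pics/crop.png",cv2.resize(im,None,fx=4,fy=4,interpolation=cv2.INTER_CUBIC))
E
```

```text
corners [[0.784, 0.097], [0.727, -0.297], [0.461, -0.257], [0.517, 0.137]] ctr [ 0.62214444 -0.07982782] len 0.3980935503704877 0.2696113156278782 ang -0.14159451568570128
edge top [-0.042, 0.136] [0.59997651 0.06024087 0.103     ]
edge scene [-0.039, 0.166]
bin rim ctr [0.073, 0.132] [0.076, -0.13]
```

View pics/crop.png

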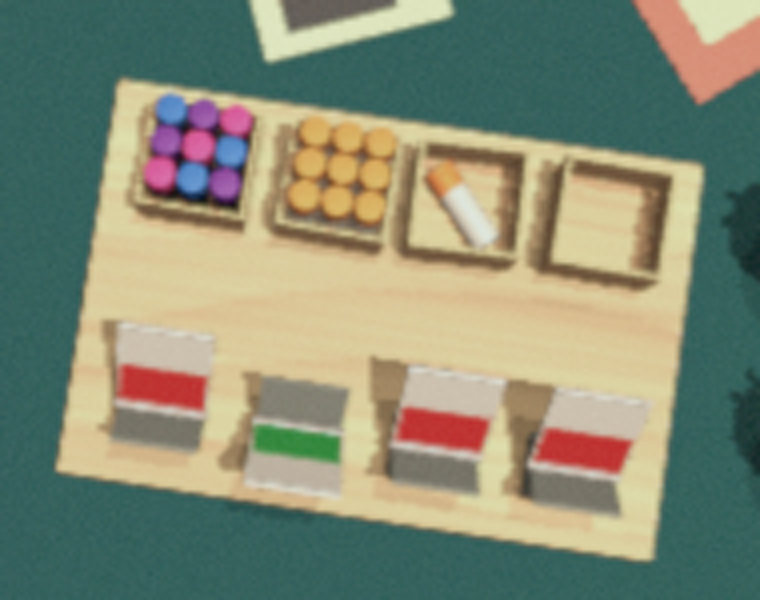

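Only the leftmost tag (edge near world (0.600, 0.060, 0.103)) needs pushing; the scale checks out (398 x 270 mm, edge 42 mm past the hinge). The target behind the tag is TCP (0.642, 0.054), moving at travel height with the fingers shut and the tool turned to the board.

```bash
python3 -m pendant '[[[0.029,0.04,0.005,-0.137,0],[0.029,0.04,0.005,-0.137,0],[0.029,0.04,0.005,-0.137,0],[0.029,0.04,0,0,0],[0.029,0.04,0,0,0]]]' 10; python3 -m pendant '[[[0.029,0.04,0,0,0],[0.029,0.04,0,0,0],[0.029,0.04,0,0,0],[0.029,0.04,0,0,0],[0.029,0.04,0,0,0]]]'; python3 -m pendant '[[[0.029,0.04,0,0,0],[0.029,0.04,0,0,0],[0.029,0.04,0,0,0],[0.029,0.04,0,0,0],[0.02,0.03,0,0,0]]]'
```

```text
clock: 0.65
tool_pos: [0.3123, -0.4007, 0.2298]
eef_rot: [3.133, -0.223, 0.0]
force: [1.3, -0.5, -0.7]
finger_gap: 0.64
gripper_force: 0.0
clock: 1.15
tool_pos: [0.4574, -0.2006, 0.2297]
eef_rot: [3.134, -0.222, 0.0]
force: [0.6, -0.4, -0.2]
finger_gap: 0.214
gripper_force: 0.0
clock: 1.65
tool_pos: [0.5938, -0.0098, 0.2294]
eef_rot: [-3.134, 0.22, 0.0]
force: [0.9, 0.2, 0.0]
finger_gap: 0.007
gripper_force: 0.0
```

```bash
python3 -m pendant '[[[0.024,0.032,0,0,0],[0.024,0.032,0,0,0],[0,0,0,0,0],[0,0,0,0,0],[0,0,0,0,0]]]'; python3 - <<'E'
from h import *
import cv2
s=arm.sense();im=arm.get_image("wrist");cv2.imwrite("pics/w1.png",im[:,:,::-1])
from scipy.spatial.transform import Rotation as Ro
c=arm.camera_info("wrist");M=np.array(c["mount"]);K=np.array(c["camera_matrix"]);R=Ro.from_rotvec(s["eef_rot"]).as_matrix()
def pj(p):
    q=M[:3,:3].T@(R.T@(np.array(p)-s["tool_pos"])-M[:3,3]);h=K@q;return (h[:2]/h[2]).round()
print("edge",pj([.6,.060,.103]),"tcp at z.085",pj([.642,.054,.085]))
E
```

```text
clock: 2.15
tool_pos: [0.6401, 0.0509, 0.2295]
eef_rot: [3.133, -0.222, -0.001]
force: [0.4, 0.0, 0.4]
finger_gap: 0.005
gripper_force: 0.0
edge [275. 246.] tcp at z.085 [275. 197.]
```

View pics/w1.png

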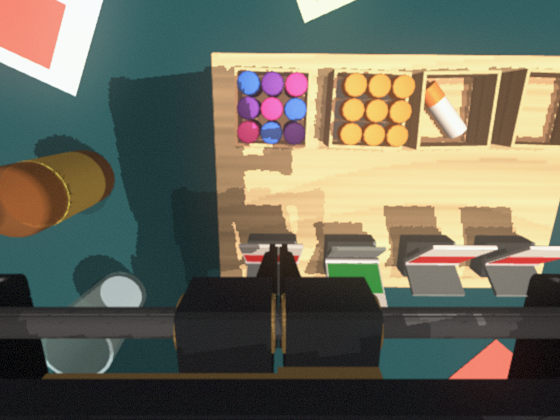

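The wrist picture confirms it: the tag's free edge is at about (272,244), against (275,246) predicted. Descending behind it and pushing.

```bash
python3 -m pendant '[[[0,0.002,-0.045,0,0],[0,0,-0.045,0,0],[0,0,-0.035,0,0],[0,0,-0.02,0,0],[0,0,0,0,0]]]'; python3 -m pendant '[[[-0.012,0.002,0,0,0],[-0.012,0.002,0,0,0],[-0.008,0.001,0,0,0],[-0.007,0.001,0,0,0],[-0.007,0.001,0,0,0]]]'; python3 -m pendant '[[[-0.007,0.001,0,0,0],[-0.007,0.001,0,0,0],[-0.007,0.001,0,0,0],[-0.006,0.001,0,0,0],[-0.006,0.001,0,0,0]]]'
```

```text
clock: 2.7
tool_pos: [0.639, 0.0525, 0.0822]
eef_rot: [3.133, -0.224, -0.007]
force: [0.1, 0.5, 0.8]
finger_gap: 0.005
gripper_force: 0.0
clock: 3.2
tool_pos: [0.5946, 0.0604, 0.0855]
eef_rot: [-3.134, 0.222, -0.002]
force: [0.6, 0.0, -0.6]
finger_gap: 0.004
gripper_force: 0.0
clock: 3.7
tool_pos: [0.5611, 0.0657, 0.0847]
eef_rot: [3.134, -0.222, -0.0]
force: [-0.1, -0.3, -0.1]
finger_gap: 0.004
gripper_force: 0.0
```

```bash
python3 -m pendant '[[[-0.006,0.001,0,0,0],[-0.004,0.001,0,0,0],[0,0,0,0,0],[0,0,0,0,0],[0,0,0,0,0]]]'; python3 -m pendant '[[[0,0,0,0,0],[0.02,-0.003,0,0,0],[0.02,-0.003,0,0,0],[0.025,-0.004,0,0,0],[0.02,-0.002,0,0,0]]]'; python3 -m pendant '[[[0,0,0.03,0,0],[0,0,0.04,0,0],[0,0,0.045,0,0],[0,0,0.045,0,0],[0,0,0,0,0]]]';  python3 -m pendant '[[[-0.025,-0.04,0,0,0],[-0.025,-0.04,0,0,0],[-0.025,-0.04,0,0,0],[-0.025,-0.04,0,0,0],[-0.025,-0.04,0,0,0]]]'; python3 -m pendant '[[[-0.025,-0.04,0,0,0],[-0.025,-0.04,0,0,0],[-0.025,-0.04,0,0,0],[0,0,0,0,0],[0,0,0,0,0]]]'; python3 - <<'E'
from plant import arm
import cv2
a=arm.get_image("top")[100:250,150:480,::-1]; cv2.imwrite("pics/t2.png",cv2.resize(a,None,fx=2.4,fy=2.4))
cv2.imwrite("pics/s2.png",arm.get_image("scene")[:,:,::-1])
E
```

```text
clock: 4.2
tool_pos: [0.5519, 0.0676, 0.0847]
eef_rot: [3.134, -0.222, 0.0]
force: [0.0, 0.4, -0.7]
finger_gap: 0.008
gripper_force: 0.0
clock: 4.7
tool_pos: [0.6379, 0.0553, 0.0846]
eef_rot: [3.134, -0.222, 0.001]
force: [0.2, 0.3, -0.6]
finger_gap: 0.001
gripper_force: 0.0
clock: 5.2
tool_pos: [0.6386, 0.0556, 0.251]
eef_rot: [-3.133, 0.222, -0.016]
force: [0.6, -0.2, -0.6]
finger_gap: 0.006
gripper_force: 0.0
clock: 5.7
tool_pos: [0.5103, -0.1457, 0.2441]
eef_rot: [-3.134, 0.221, 0.001]
force: [0.6, -0.0, 0.5]
finger_gap: 0.006
gripper_force: 0.0
clock: 6.2
tool_pos: [0.436, -0.2651, 0.2442]
eef_rot: [-3.133, 0.226, 0.001]
force: [0.8, 0.1, 0.3]
finger_gap: 0.005
gripper_force: 0.0
```

View pics/t2.png

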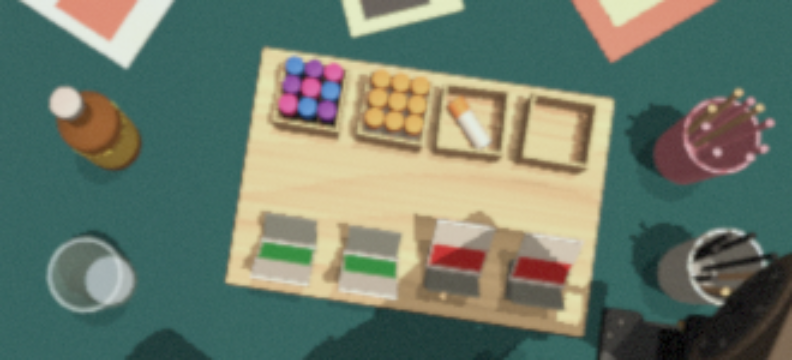

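View pics/s2.png

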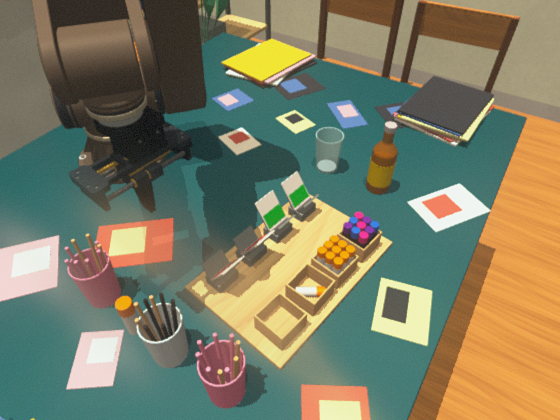

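Both pictures show the tags as green (285,250), green (370,265), red (458,258) and red (540,270) in the top crop. They match the bins, nothing else has moved, and the arm is clear.

```bash
python3 -c "
from plant import arm
print(arm.hand_in())"
```

```text
the job is handed in; nothing more can be done
None
```

I pushed over the one wrong tag (in front of the violet, blue and pink bin), so both full bins now show green and the empty and one-stick bins show red; nothing else moved in the final pictures, and the job is handed in.

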